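# Tug-test a tube fitting with a spring balance

### The arm

A 6-joint arm with a two-finger parallel gripper is mounted at the origin on a cart in front of the work surface, level with it; the furniture and walls round the work are solid. World frame = base frame: x ahead of the robot, y to its left, z up, the work surface at z = 0. Lengths are in mm, angles in rad, forces in N, time in s.
With the tool pointing down it reaches from about 350 to 975 mm from the base axis. Payload 7.1 kg.
Tool frame: the origin (TCP) lies midway between the tips of the shut fingers; the grasp point (between the pads) lies 19 mm behind it (ctrl.hold_point_z is the distance from the TCP to the grasp point, in mm); x points along the fingers, y is the direction in which the jaws open and shut, and the axes are right-handed (so a half turn about x gives the same grasp; the last joint's range is limited). The gripper opens to 88 mm and grips with 3 to 60 N. Pads are 20 mm wide; open, the fingers measure 115 mm over their backs; the gripper's body (75 mm by 178 mm) begins 61 mm behind the grasp point.
Start: joints at [-1.354, 0.423, 1.63, -0, 1.089, -0.019], TCP at [146.032, -607.684, 222.675] pointing down, gripper open.
Joint ranges: [-3, 3], [-0.9, 2.11], [0.09, 2.58], [-1.31, 4.45], [0.11, 2.69], [-2.54, 2.54]. Speed limits (rad/s): [2.39, 2.39, 3.01, 3.14, 3.14, 3.14].

### API

Orientations are given as a rotation vector (axis times angle).
In Python, from workcell import ctrl, get_image, calibration gives the robot as it stands.
- The arm moves only by the tool move_arm, never from a script. Its argument "rows" is a list of rows, each a list of 5 numbers: the shift along the world's x, y, z in mm, then the turn about the world's z in rad, then the closure, from -1 (fully open) to 1 (shut). In form: [[tx, ty, tz, roll, jaw], ...]. A call has 1 to 12 rows; each row is the pose to reach, as a shift and turn from the pose measured when the call began; what a row does not reach only later rows make up. A row lasts 1/8 s, in which the tool goes at most 62.5 mm and 10.7 degrees, less where a joint would pass 70% of its speed; a pose out of reach is approached as far as the arm can. A call with a gripper value outside its range is refused whole. The fingers move at their own pace and stop on an object; the grip force is fixed at half the most. Time passes only in rows, so rows that repeat a pose let the fingers close. It gives the time, the measured TCP pose, the force and the opening at its end, in the units of the state.
- ctrl.get_obs(): the state, without advancing time (a new reading comes with each control period).
- get_image(name): name is "side" or "top"; returns the picture (480x640x3 uint8, blue, green, red); there is no depth.
- calibration(name): a dict with "fx", "fy", "cx", "cy" (pixels), "view" (4x4, takes a point from world to camera coordinates). Camera axes: x right, y up, looking along -z (the intrinsics and any distortion apply to the point x, -y, -z); pixel columns grow to the right and rows downward; lengths in mm; the calibration is good to about 2 mm. A picture is of the moment at which its call begins. calibration takes no time and is no camera call.
- ctrl.close_job(): hands the job in, once; it reports no verdict.
The state is a dict: "t": time; "qpos": joint angles; "qvel": joint speeds; "joint_torque": joint torques, N m; "ee_pos": TCP position; "orientation": TCP orientation; "ft_force": force on the tool from outside, world axes, zero at the start; "moment": the same for the moment, N m; "width": finger opening in mm.
Only numpy, scipy, OpenCV 4.12 (cv2) and the standard library are available. Lean on these libraries where they do the work, as an engineer would, in place of code of your own. Each camera call takes 0.05 s, during which the arm holds its last target.

### The job

Tug-test the tube fitting in the bench stand: pick up the stouter of the two spring balances, drop its end ring over the upturned hook on the tube, and draw the balance back level and in line with the tube until the broad black band on its rod stands in the mouth of the barrel. Never pull the rod well past the band, leave the slim balance and the other things alone, and finish while still holding the balance pulled to the band.

Things in the scene. Friction and masses are not known exactly. Their poses are not given: they have to be found in the camera images.
- stout_balance_grip (a point): Centre of the stout spring balance's barrel (the one to use): square aluminium, 28 x 28 mm, 110 mm long, black end caps 30 x 30 x 12 mm; it lies on the bench, this point 15 mm above its underside. x axis along the barrel towards the end ring, z up. Mass about 0.16 kg, balanced near here. A steel nut, 17 mm thick, sticks 16 mm out of the tail.
- stout_balance_mouth (a point): Mouth of the stout balance's barrel, where the white 15 mm rod comes out on the centre line, 56.5 mm ahead of the barrel's centre; axes as the barrel's. The scale on the rod is read here.
- stout_balance_ring (a point): Centre of the steel ring on the end of the stout balance's rod: it lies flat (level when the barrel is level), inner diameter 20.6 mm, outer 29.4 mm, wire 4.4 mm thick, on the barrel's centre line, 93 mm ahead of the barrel's centre with the rod home; drawing the rod out moves it further ahead.
- stout_balance_rod (a joint): How far the stout balance's rod is drawn out, in m: 0 home, 0.065 at its end stop. The inner spring pulls it back with about 1.5 N at 0 plus 120 N per m (6.3 N at the band). Thin black rings every 10 mm along the rod; the broad one, the 6 mm band, is centred in the mouth at 0.040.
- slim_balance_grip (a point): Centre of the barrel of the slim spring balance, which is left alone: same make and length but only 16 x 16 mm in section (end caps 18 mm), this point 9 mm above the bench. x axis along the barrel towards its ring (14 mm inner diameter, 89 mm ahead).
- pull_stand: The test stand, fixed to the bench: steel base plate 160 x 90 x 10 mm (from 70 mm in front of the origin to 90 mm behind it), aluminium upright 47 to 57 mm behind the origin, 88 mm high, with a coupling block, the fitting screwed into it, and the thin tube coming out forward, 60 mm above the bench. Origin on the bench, x axis back into the stand.
- hook (a point): Point on the prong of the upturned hook, 68 mm above the bench, 65 mm in front of the stand's origin. The prong is 5 mm thick, rises from the level bar (5 mm thick, centre 60 mm high) to a 7 mm ball end, top at 89 mm, leaning 4 mm back. Behind it the bar runs 38 mm clear to a sleeve 11 mm thick. x axis runs along the tube into the stand (pull along -x), z up.
- beaker_50: Small glass beaker, 44 mm across, 61 mm high; left alone. Origin under its centre.
- scint_vial_1: Clear vial with a white ribbed cap, 27 mm across, 60 mm high, at the right; left alone. Origin under its centre.
- timer: Bench timer 95 x 62 x 19 mm near the front edge; left alone. Origin under its centre.
- weigh_boat: White square weighing boat 50 x 50 x 15 mm behind the balances; left alone. Origin under its centre.
- fitting_1: Small loose tube fitting 10 x 10 x 22 mm near the front edge; left alone. Origin under its centre.
- scint_vial_2: Another such vial with a white ribbed cap, 27 mm across, 60 mm high, to the right of the stand; left alone. Origin under its centre.
- mini_centrifuge: Blue bench centrifuge, fixed, between the balances and the stand: 145 mm across, 76 mm high, its clear lid standing open at the back, 80 mm behind the origin, 100 mm wide, up to 215 mm high. Carry things above it, or round its front. Origin under its centre, x axis to the back.
Not all that is in view belongs to the job. Leave any yellow look-alike of the part that bears stout_balance_grip alone.

How it is judged:
By the outcome, as a careful person would: the job done as asked, in the order asked, and still so for the second after the job is handed in, while the arm keeps its last pose, push and grip.
It also fails if it takes over 42 s, if anything falls off the work surface, if the arm or the gripper's body presses on something with over 40 N, if the wrist force passes 120 N, or if a joint passes its speed limit or range.

## Working session

There is one attempt and no reset: what is moved stays moved. The work goes in short steps, Python scripts to look and compute and a tool call to move; the robot and the scene stay as the last step left them, time stands still between calls to the robot, and variables do not carry over. Pictures are saved under pics/ and viewed, and the job is handed in when it is done.

Besides the shell and the picture viewer there is one more tool, called after "Request:" in YAML: its name, and indented under it one key for each argument. move_arm: Moves the arm, as the interface text tells. Its arguments: {"type":"object","properties":{"rows":{"type":"array"}},"required":["rows"]}

```bash
mkdir -p pics; ls
python3 - <<'E'
from workcell import ctrl,get_image,calibration
import cv2
for n in("side","top"):
    cv2.imwrite(f"pics/{n}0.png",get_image(n)); print(n,calibration(n))
o=ctrl.get_obs();print(o, ctrl.hold_point_z)
E
```

```text
pics
side {'fx': 451.56635698427243, 'fy': 451.56635698427243, 'cx': 326.49388617254937, 'cy': 241.71206325490937, 'view': array([[ 7.93150571e-01,  6.08887418e-01, -1.29724514e-02,
        -4.11417908e+02],
       [-3.66676467e-01,  4.94431483e-01,  7.88090018e-01,
         1.51467330e+02],
       [ 4.86272085e-01, -6.20317355e-01,  6.15423300e-01,
        -1.57392679e+03],
       [ 0.00000000e+00,  0.00000000e+00,  0.00000000e+00,
         1.00000000e+00]])}
top {'fx': 598.1928001806649, 'fy': 598.1928001806649, 'cx': 316.5733203804799, 'cy': 241.00602633573007, 'view': array([[-2.48527984e-02, -9.99620664e-01, -1.18687325e-02,
         2.81275044e+00],
       [ 9.87526977e-01, -2.63951061e-02,  1.55221673e-01,
        -5.22074360e+02],
       [-1.55476068e-01, -7.86300059e-03,  9.87808365e-01,
        -2.07050036e+03],
       [ 0.00000000e+00,  0.00000000e+00,  0.00000000e+00,
         1.00000000e+00]])}
{'t': 0.1, 'qpos': array([-1.35401627e+00,  4.23805876e-01,  1.63059187e+00, -3.17856767e-05,
        1.08861677e+00, -1.90049128e-02]), 'qvel': array([-0.0003543 , -0.00089394, -0.00350804,  0.00068634, -0.00044261,
       -0.00104371]), 'joint_torque': array([-1.05587391e-03, -5.45616531e+01, -2.74324554e+01,  6.44798228e-02,
        1.87338487e-02, -3.65630308e-05]), 'ee_pos': array([ 145.90936973, -607.21290036,  221.96208246]), 'orientation': array([ 2.09677866,  0.24987376, -2.09713424]), 'ft_force': array([-0.08622949,  0.29959671, -0.44315899]), 'moment': array([ 0.01557469, -0.02078451, -0.06361782]), 'width': 87.7029460152195} 18.700000000000003
```

View pics/side0.png

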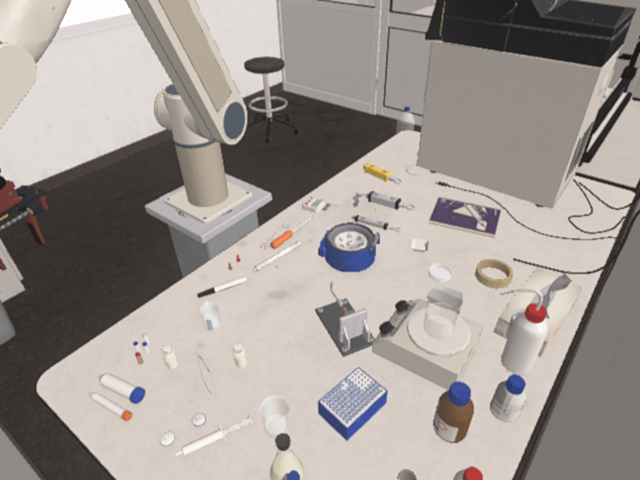

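View pics/top0.png

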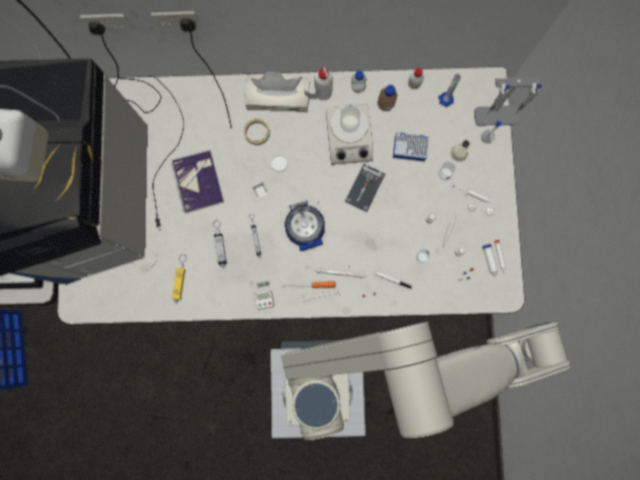

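Run:
```python
import cv2
t=cv2.imread("pics/top0.png");s=cv2.imread("pics/side0.png")
cv2.imwrite("pics/t_b.png",cv2.resize(t[205:280,190:290],None,fx=8,fy=8,interpolation=cv2.INTER_CUBIC))
cv2.imwrite("pics/t_s.png",cv2.resize(t[155:220,330:400],None,fx=8,fy=8,interpolation=cv2.INTER_CUBIC))
cv2.imwrite("pics/s_b.png",cv2.resize(s[180:240,340:420],None,fx=8,fy=8,interpolation=cv2.INTER_CUBIC))
cv2.imwrite("pics/s_s.png",cv2.resize(s[275:355,310:390],None,fx=7,fy=7,interpolation=cv2.INTER_CUBIC))
```

```text
(no output)
```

View pics/t_b.png

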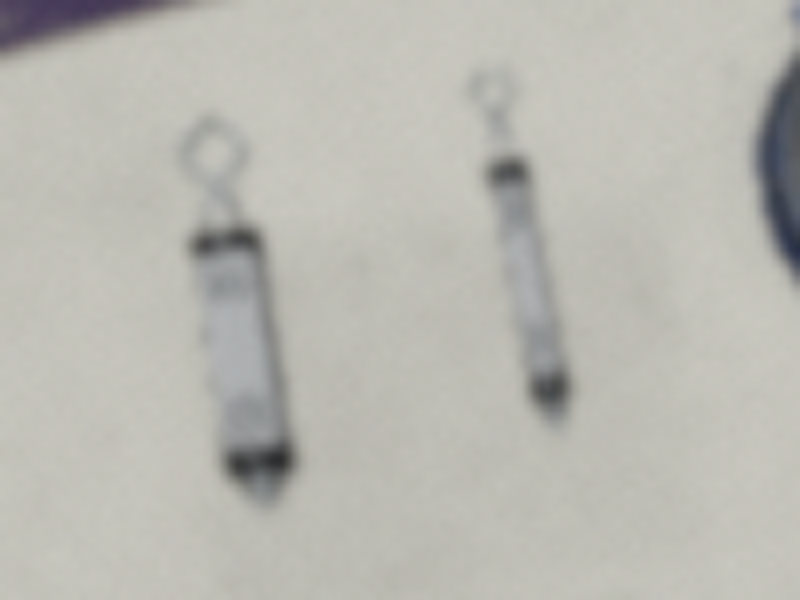

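View pics/t_s.png

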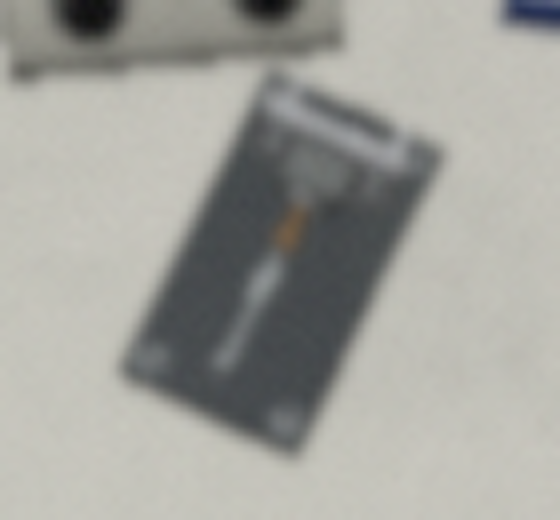

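View pics/s_b.png

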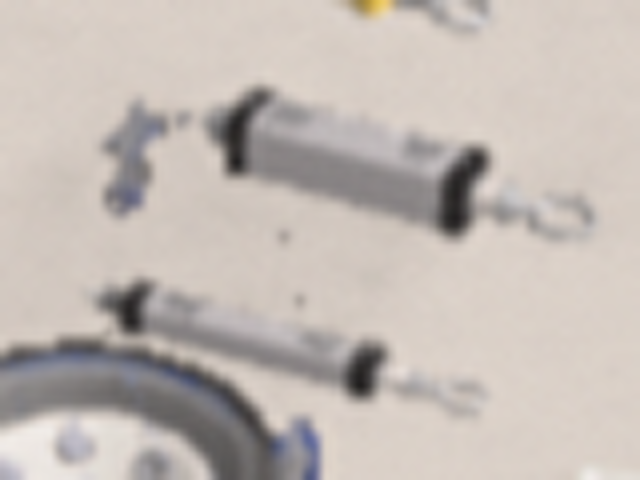

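View pics/s_s.png

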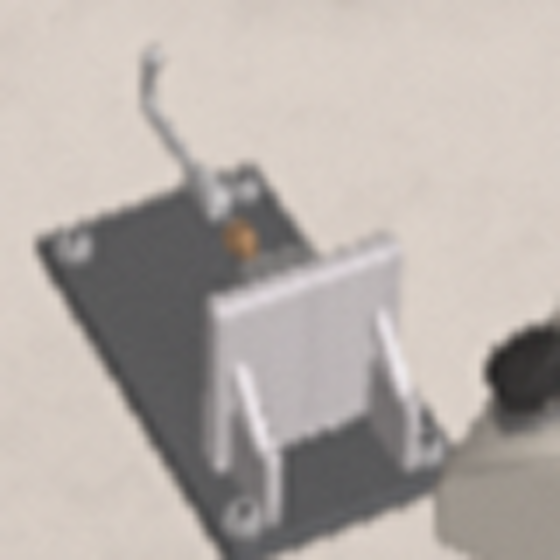

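```bash
cat > h.py <<'E'
import numpy as np
from workcell import calibration
C={n:calibration(n) for n in("side","top")}
def ray(n,p):
    c=C[n];R=c['view'][:3,:3];t=c['view'][:3,3]
    d=np.array([(p[0]-c['cx'])/c['fx'],-(p[1]-c['cy'])/c['fy'],-1.])
    return -R.T@t, R.T@d
def onz(n,p,z):
    o,d=ray(n,p);return o+d*(z-o[2])/d[2]
def proj(n,X):
    c=C[n];q=c['view'][:3,:3]@np.asarray(X,float)+c['view'][:3,3]
    return np.array([c['cx']+c['fx']*q[0]/-q[2],c['cy']+c['fy']*-q[1]/-q[2]])
def tri(ps,pt):
    o1,d1=ray("side",ps);o2,d2=ray("top",pt)
    A=np.stack([d1,-d2],1);s=np.linalg.lstsq(A,o2-o1,rcond=None)[0]
    a=o1+s[0]*d1;b=o2+s[1]*d2;return (a+b)/2,np.linalg.norm(a-b)
E
python3 - <<'E'
from h import *
import cv2
np.set_printoptions(precision=1,suppress=True)
t=cv2.imread("pics/top0.png");s=cv2.imread("pics/side0.png")
def blobs(im,x0,y0,x1,y1,thr):
    g=cv2.cvtColor(im[y0:y1,x0:x1],cv2.COLOR_BGR2GRAY)
    g=cv2.resize(g,None,fx=4,fy=4,interpolation=cv2.INTER_CUBIC)
    n,l,st,c=cv2.connectedComponentsWithStats((g<thr).astype(np.uint8))
    return [( (c[i]+.5)/4-.5+[x0,y0], st[i,4]/16) for i in range(1,n) if st[i,4]>60]
print("top caps");
for c,a in blobs(t,205,215,235,275,90): print(c,a,onz("top",c,28),onz("top",c,15))
print("side caps")
for c,a in blobs(s,362,188,405,212,75): print(c,a,onz("side",c,15))
m=cv2.inRange(cv2.cvtColor(t[155:220,335:395],cv2.COLOR_BGR2GRAY),0,110)
k=cv2.morphologyEx(m,cv2.MORPH_CLOSE,np.ones((9,9)))
cs=max(cv2.findContours(k,0,2)[0],key=cv2.contourArea)
r=cv2.minAreaRect(cs);bp=cv2.boxPoints(r)+[335,155]
P=np.array([onz("top",p,10) for p in bp]);print(bp);print(P);print([np.linalg.norm(P[i]-P[i-1]) for i in range(4)])
top=lambda x,y:(330+x/8-.4375,155+y/8-.4375)
sd=lambda x,y:(310+x/7-.43,275+y/7-.43)
print("ball",tri(sd(152,52),top(224,362)))
print("ball top z86",onz("top",top(224,362),85),onz("side",sd(152,50),85),"bend side",onz("side",sd(148,102),60))
print("tube z60",onz("top",top(290,230),60),onz("top",top(262,285),60))
print("ring top",onz("top",(190+214/8-.44,205+152/8-.44),15),onz("side",(340+562/8-.44,180+214/8-.44),15))
print("odd",onz("side",(355,198),0),proj("top",onz("side",(355,198),0)))
cv2.imwrite("pics/t_c.png",cv2.resize(t[185:265,270:350],None,fx=7,fy=7,interpolation=cv2.INTER_CUBIC))
cv2.imwrite("pics/s_c.png",cv2.resize(s[195:285,300:400],None,fx=6,fy=6,interpolation=cv2.INTER_CUBIC))
E
```

```text
top caps
[222.3 262.3] 19.875 [456.8 324.9  28. ] [458.4 327.1  15. ]
side caps
[369.1 196.8] 15.0625 [457.3 319.   15. ]
[396.9 203.6] 24.25 [555.1 337.9  15. ]
[[344.8 204.2]
 [359.6 152.9]
 [387.1 160.8]
 [372.3 212.1]]
[[ 658.9 -115.7   10. ]
 [ 849.3 -176.2   10. ]
 [ 816.4 -275.4   10. ]
 [ 626.9 -213.8   10. ]]
[np.float64(103.12653238602567), np.float64(199.8369160297166), np.float64(104.51837801575878), np.float64(199.29298000446144)]
ball (array([ 656.1, -157.6,   87. ]), np.float64(0.32312903852924596))
ball top z86 [ 656.7 -157.6   85. ] [ 654.  -155.2   85. ] bend side [ 652.9 -156.3   60. ]
tube z60 [ 721.4 -190.6   60. ] [ 696.7 -177.2   60. ]
ring top [599.2 348.5  15. ] [597.6 349.3  15. ]
odd [410.  303.7   0. ] [229.5 276.1]
```

```bash
python3 -c "
import cv2,numpy as np
a=cv2.imread('pics/t_c.png');b=cv2.imread('pics/s_c.png');b=cv2.resize(b,(400,360));a=cv2.resize(a,(400,400))[:360]
cv2.imwrite('pics/cc.png',np.hstack([a,b]))"
```

```text
(no output)
```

View pics/cc.png

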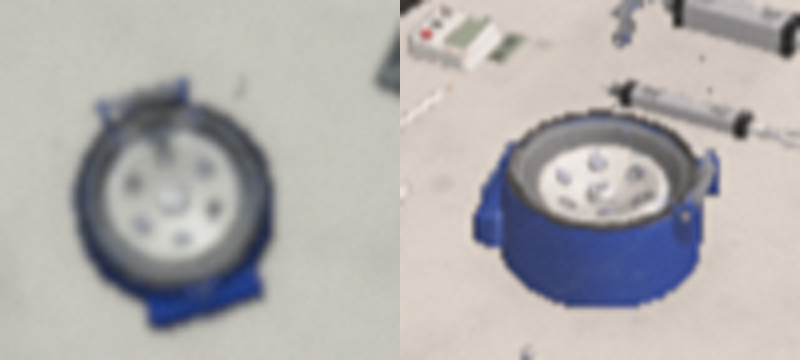

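Run:
```python
from h import *
import cv2
np.set_printoptions(precision=1,suppress=True)
t=cv2.imread("pics/top0.png");s=cv2.imread("pics/side0.png")
a=cv2.resize(t[225:305,170:270],(500,400),interpolation=cv2.INTER_CUBIC)
b=cv2.resize(s[180:220,325:375],(300,240),interpolation=cv2.INTER_CUBIC);b=np.vstack([b,np.zeros((160,300,3),np.uint8)])
cv2.imwrite("pics/odd.png",np.hstack([a,b]))
top=lambda x,y:(330+x/8-.4375,155+y/8-.4375)
sd=lambda x,y:(310+x/7-.43,275+y/7-.43)
P=[onz("top",top(*q),10) for q in [(270,72),(442,152),(297,455),(122,372)]]
print(np.array(P),[np.linalg.norm(P[i]-P[i-1]) for i in range(4)])
for i,j in((3,0),(2,1)):
    d=P[j]-P[i];print("yaw",np.arctan2(d[1],d[0]))
d=P[3]-P[2];print("yaw front edge",np.arctan2(-d[0],d[1]))
Q=[onz("side",sd(*q),10) for q in [(38,242),(255,162)]];print(np.array(Q))
f=(P[2]+P[3])/2;print("front mid",f)
print("cent",onz("top",(270+172/5-.4,185+198/5-.4),50),"hinge",onz("top",(270+145/5,185+95/5),70))
tb=lambda x,y:onz("top",(190+x/8-.44,205+y/8-.44),28)
A=[tb(225,242),tb(260,462)];print("caps",A,np.linalg.norm(A[0]-A[1]),np.arctan2(*(A[0]-A[1])[1::-1]))
```

```text
[[ 808.5 -188.2   10. ]
 [ 768.7 -265.    10. ]
 [ 629.9 -193.7   10. ]
 [ 670.3 -116.2   10. ]] [np.float64(155.82587170493835), np.float64(86.49879260773669), np.float64(156.0061206178021), np.float64(87.47866527766126)]
yaw -0.48044497243965956
yaw -0.47416268018123153
yaw front edge -0.48035858097936923
[[ 633.1 -196.4   10. ]
 [ 672.2 -116.8   10. ]]
front mid [ 650.1 -155.    10. ]
cent [581.7  32.2  50. ] hinge [650.7  47.6  70. ]
caps [array([555.7, 341.2,  28. ]), array([456.6, 325.6,  28. ])] 100.3217598610252 0.1560226743030539
```

View pics/odd.png

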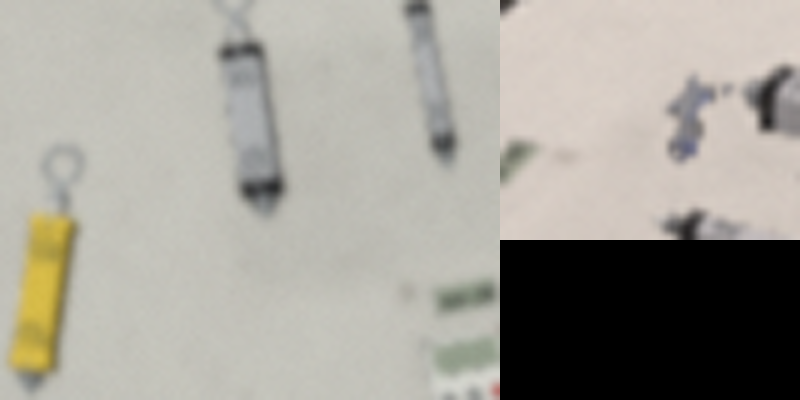

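Run:
```python
from h import *
from scipy.spatial.transform import Rotation as R
np.set_printoptions(precision=3,suppress=True)
print(R.from_rotvec([2.09677866,0.24987376,-2.09713424]).as_matrix())
for z in (100,150,200,215): print(z,proj("side",[655,48,z]))
```

```text
[[-0.     0.234 -0.972]
 [ 0.001 -0.972 -0.234]
 [-1.    -0.001  0.   ]]
100 [376.691 236.606]
150 [377.741 221.558]
200 [378.846 205.713]
215 [379.189 200.794]
```

Request:
move_arm:
  rows:
    - [45,50,25,0,-1]
    - [90,100,50,0,-1]
    - [135,150,80,0,-1]
    - [180,200,90,-0.02,-1]
    - [225,250,90,-0.02,-1]
    - [265,300,90,-0.03,-1]
    - [300,350,90,-0.04,-1]
    - [330,400,90,-0.04,-1]
    - [345,450,90,-0.05,-1]
    - [355,500,90,-0.05,-1]
    - [360,550,90,-0.06,-1]
    - [360,600,90,-0.06,-1]

```text
t: 1.6
ee_pos: [505.9, -4.9, 311.7]
orientation: [2.129, 0.19, -2.13]
ft_force: [1.1, 0.8, 0.5]
width: 87.9
```

Request:
move_arm:
  rows:
    - [0,55,0,0,-1]
    - [0,110,0,-0.01,-1]
    - [0,165,0,-0.01,-1]
    - [0,220,0,-0.02,-1]
    - [0,275,0,-0.02,-1]
    - [0,320,-30,-0.02,-1]
    - [0.5,338,-80,-0.02,-1]
    - [0.5,338,-130,-0.02,-1]
    - [0.5,338,-170,-0.02,-1]
    - [0.5,338,-200,-0.02,-1]
    - [0.5,338,-212,-0.02,-1]
    - [0.5,338,-212,-0.02,-1]

```text
t: 3.1
ee_pos: [506.2, 332.9, 99.3]
orientation: [2.139, 0.169, -2.142]
ft_force: [0.0, 0.2, 0.7]
width: 87.8
```

Run:
```python
from h import *
from workcell import *
import cv2
from scipy.spatial.transform import Rotation as R
np.set_printoptions(precision=3,suppress=True)
o=ctrl.get_obs();print(o['ee_pos'],o['qpos'],o['width']);y=R.from_rotvec(o['orientation']).as_matrix()[:,1];print(np.arctan2(-y[1],-y[0])-np.pi/2)
t=get_image("top");s=get_image("side")
a=cv2.resize(t[200:280,180:260],(400,400),interpolation=cv2.INTER_CUBIC)
b=cv2.resize(s[150:230,340:420],(400,400),interpolation=cv2.INTER_CUBIC)
cv2.imwrite("pics/g1.png",np.hstack([a,b]))
```

```text
[506.176 332.905  99.26 ] [0.561 0.556 1.747 0.002 0.84  1.974] 87.78534745208454
0.15659676909502607
```

View pics/g1.png

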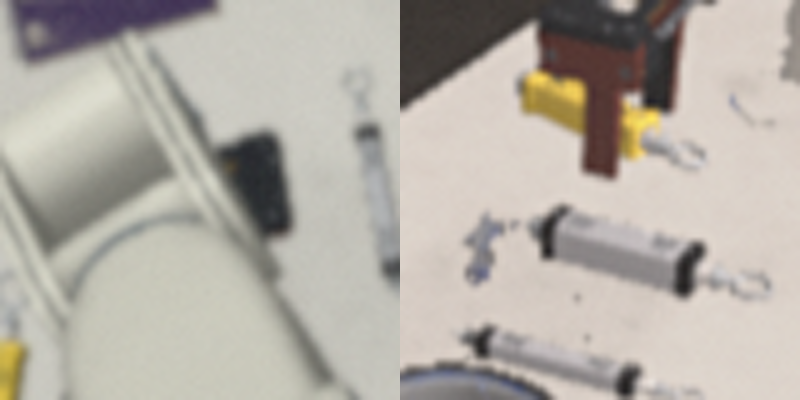

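Run:
```python
from h import *
print(proj("side",[514,283,99]),proj("side",[506,333,15]))
```

```text
[379.00555823 184.9163052 ] [383.48156795 199.55302715]
```

Request:
move_arm:
  rows:
    - [0,0,-40,0,-1]
    - [0,0,-75,0,-1]
    - [0,0,-90,0,-1]
    - [0,0,-95,0,-1]
    - [0,0,-95,0,0.2]
    - [0,0,-95,0,0.6]
    - [0,0,-95,0,1]
    - [0,0,-95,0,1]
    - [0,0,-95,0,1]
    - [0,0,-95,0,1]

```text
t: 4.45
ee_pos: [507.1, 333.5, 5.8]
orientation: [2.142, 0.17, -2.14]
ft_force: [-0.8, -0.0, -0.5]
width: 31.2
```

Request:
move_arm:
  rows:
    - [0,0,0,0,1]
    - [0,0,0,0,1]
    - [0,0,0,0,1]

```text
t: 4.82
ee_pos: [507.2, 333.5, 5.8]
orientation: [2.142, 0.171, -2.14]
ft_force: [0.4, 0.7, -0.7]
width: 27.5
```

Request:
move_arm:
  rows:
    - [0,0,20,0,1]
    - [0,0,60,0,1]
    - [0,0,110,0,1]
    - [0,0,160,0,1]
    - [0,0,210,0,1]
    - [0,0,260,0,1]
    - [0,-20,290,-0.06,1]
    - [0,-60,300,-0.12,1]
    - [0,-105,300,-0.18,1]
    - [5,-150,300,-0.24,1]
    - [10,-195,300,-0.3,1]
    - [20,-240,300,-0.36,1]

```text
t: 6.32
ee_pos: [526.5, 92.1, 307.1]
orientation: [-2.115, 0.215, 2.11]
ft_force: [0.0, 0.1, -1.4]
width: 28.0
```

Run:
```python
from workcell import *
import cv2
cv2.imwrite("pics/s2.png",get_image("side"))
```

```text
(no output)
```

View pics/s2.png

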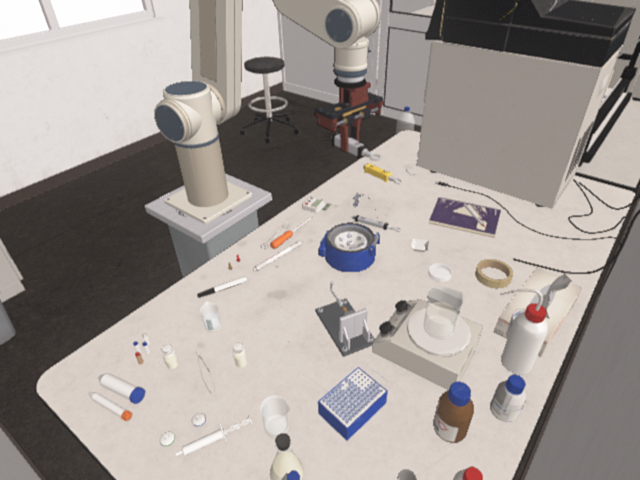

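Request:
move_arm:
  rows:
    - [5,-50,0,-0.06,1]
    - [15,-100,0,-0.12,1]
    - [27,-150,0,-0.18,1]
    - [40,-195,0,-0.24,1]
    - [47,-208,-20,-0.274,1]
    - [47,-208,-60,-0.274,1]
    - [47,-208,-110,-0.274,1]
    - [47,-208,-150,-0.274,1]
    - [47,-208,-180,-0.274,1]
    - [47,-208,-191,-0.274,1]
    - [47,-208,-191,-0.274,1]
    - [47,-208,-191,-0.274,1]

```text
t: 7.88
ee_pos: [575.4, -120.1, 117.4]
orientation: [-1.957, 0.482, 1.947]
ft_force: [0.2, -0.1, -1.4]
width: 27.7
```

```bash
cat > look.py <<'E'
import sys
from h import *
from workcell import *
import cv2
from scipy.spatial.transform import Rotation as R
np.set_printoptions(precision=3,suppress=True)
k=sys.argv[1]
o=ctrl.get_obs();print(o['ee_pos'],o['width'],o['ft_force'],o['t']);y=R.from_rotvec(o['orientation']).as_matrix()[:,1];print("yaw",(np.arctan2(y[1],y[0])-np.pi/2+np.pi/2)%np.pi-np.pi/2)
t=get_image("top");s=get_image("side")
cv2.imwrite(f"pics/T{k}.png",t);cv2.imwrite(f"pics/S{k}.png",s)
a=cv2.resize(t[165:245,310:390],(400,400),interpolation=cv2.INTER_CUBIC)
b=cv2.resize(s[250:330,280:360],(400,400),interpolation=cv2.INTER_CUBIC)
cv2.imwrite(f"pics/L{k}.png",np.hstack([a,b]))
E
python3 look.py 3
```

```text
[ 575.448 -120.109  117.409] 27.702850702439545 [ 0.161 -0.126 -1.379] 7.875
yaw -0.4831584806692102
```

View pics/L3.png

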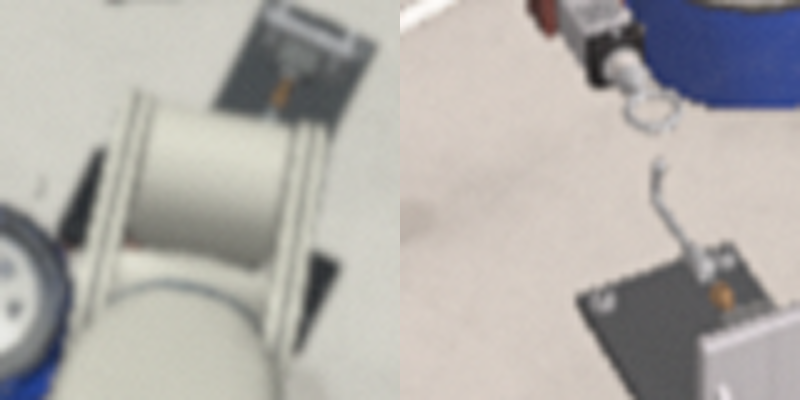

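Run:
```python
from h import *
np.set_printoptions(precision=1,suppress=True)
p=lambda x,y:(280+(x-400)/5-.4,250+y/5-.4)
for q in ((652,112),):print("ring",onz("side",p(*q),126.6))
print("cap mouth", onz("side",p(614,55),126.6))
print("ball",onz("side",p(658,163),85.5))
u=np.array([np.cos(.483),-np.sin(.483),0])
print("ring by kin",np.array([575.4,-120.1,126.6])+93*u)
print(proj("side",np.array([575.4,-120.1,126.6])+93*u),p(652,112))
```

```text
ring [ 658.3 -165.5  126.6]
cap mouth [ 618.2 -143.3  126.6]
ball [ 655.2 -157.1   85.5]
ring by kin [ 657.8 -163.3  126.6]
[330.4 271.4] (330.0, 272.0)
```

Request:
move_arm:
  rows:
    - [-1.5,5.5,0,0.005,1]
    - [-1.5,5.5,-15,0.005,1]
    - [-1.5,5.5,-25,0.005,1]
    - [-1.5,5.5,-25,0.005,1]
    - [-1.5,5.5,-25,0.005,1]

```text
t: 8.6
ee_pos: [573.9, -114.8, 92.2]
orientation: [-1.96, 0.478, 1.95]
ft_force: [-0.3, -0.4, -1.6]
width: 27.9
```

```bash
python3 look.py 4
```

```text
[ 573.902 -114.846   92.164] 27.912855883892252 [-0.265 -0.362 -1.643] 8.6
yaw -0.4784613718265729
```

View pics/L4.png

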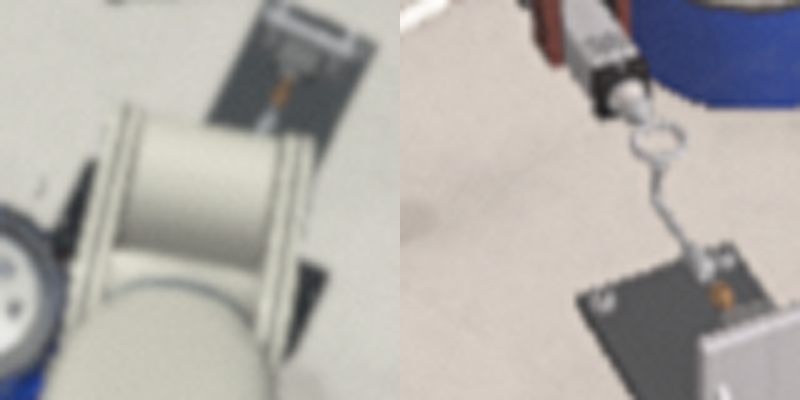

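Request:
move_arm:
  rows:
    - [-0.5,0.5,-8,0,1]
    - [-0.5,0.5,-16,0,1]
    - [-0.5,0.5,-24,0,1]
    - [-0.5,0.5,-32,0,1]
    - [-0.5,0.5,-32,0,1]
    - [-0.5,0.5,-32,0,1]

```text
t: 9.45
ee_pos: [573.8, -114.4, 60.6]
orientation: [-1.961, 0.478, 1.949]
ft_force: [-0.4, 0.0, -1.4]
width: 28.0
```

```bash
python3 look.py 5
```

```text
[ 573.776 -114.408   60.598] 28.038046490357313 [-0.4    0.005 -1.416] 9.45
yaw -0.47842870248143043
```

View pics/L5.png

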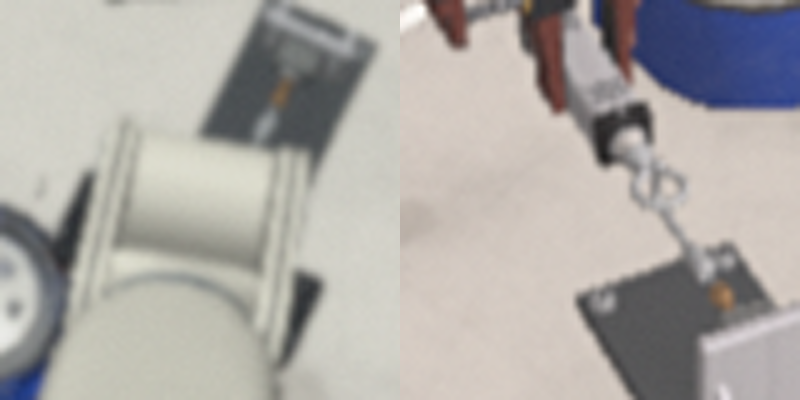

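Request:
move_arm:
  rows:
    - [-3.6,1.8,0,0,1]
    - [-7.1,3.7,0,0,1]
    - [-10.7,5.5,0,0,1]
    - [-14.2,7.4,0,0,1]
    - [-17.8,9.2,0,0,1]
    - [-17.8,9.2,0,0,1]
    - [-17.8,9.2,0,0,1]

```text
t: 10.42
ee_pos: [556.5, -105.3, 61.0]
orientation: [-1.962, 0.478, 1.948]
ft_force: [2.2, -2.0, -1.3]
width: 27.7
```

```bash
python3 look.py 6; python3 -c "
from workcell import ctrl
"
```

```text
[ 556.465 -105.333   61.013] 27.668224727363487 [ 2.25  -1.971 -1.259] 10.425
yaw -0.47844994142511776
```

View pics/L6.png

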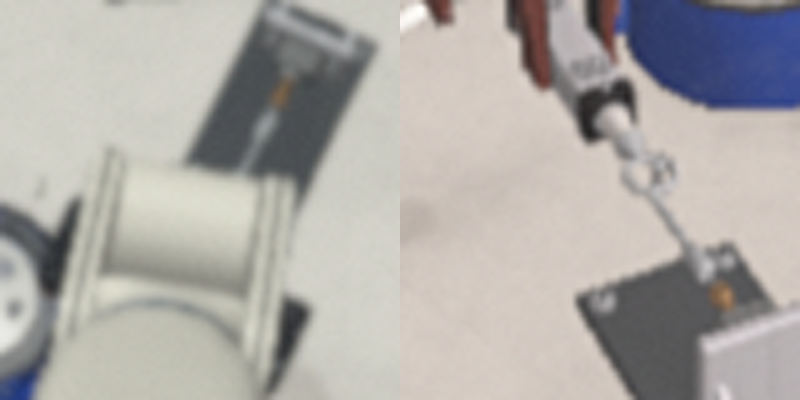

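Request:
move_arm:
  rows:
    - [-4.4,2.3,0,0,1]
    - [-8.9,4.6,0,0,1]
    - [-13.3,6.9,0,0,1]
    - [-17.8,9.2,0,0,1]
    - [-17.8,9.2,0,0,1]
    - [-17.8,9.2,0,0,1]

```text
t: 11.28
ee_pos: [538.9, -96.2, 61.1]
orientation: [-1.962, 0.478, 1.947]
ft_force: [4.5, -2.2, -2.0]
width: 27.8
```

```bash
cat > f.py <<'E'
from workcell import *
import numpy as np,sys
u=np.array([.888,-.46,0]);a=[]
for i in range(8):
    o=ctrl.get_obs();a.append(o['ft_force']);get_image("side")
a=np.array(a);f=a@u;print("t",o['t'],"pos",o['ee_pos'].round(2),"F",a.mean(0).round(2),"along",f.mean().round(2),f.std().round(2),"ext",((f.mean()-1.5)/.12).round(1))
E
python3 look.py 7;python3 f.py
```

```text
[538.936 -96.206  61.107] 27.760694406303415 [ 4.457 -2.223 -2.032] 11.275
yaw -0.4784550082730492
t 11.725 pos [538.92 -96.23  61.02] F [ 4.59 -2.   -2.04] along 4.99 0.42 ext 29.1
```

View pics/L7.png

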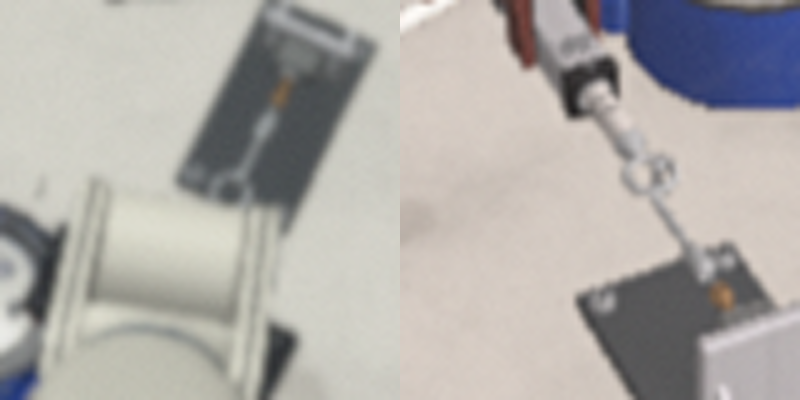

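Request:
move_arm:
  rows:
    - [-3,1.5,0,0,1]
    - [-6,3.1,0,0,1]
    - [-8.9,4.6,0,0,1]
    - [-8.9,4.6,0,0,1]
    - [-8.9,4.6,0,0,1]

```text
t: 12.4
ee_pos: [530.6, -91.8, 61.1]
orientation: [-1.963, 0.478, 1.946]
ft_force: [5.7, -1.9, -3.0]
width: 27.5
```

```bash
python3 look.py 8;python3 f.py; python3 -c "
import cv2
s=cv2.imread('pics/S8.png');cv2.imwrite('pics/Z8.png',cv2.resize(s[245:295,300:350],(600,600),interpolation=cv2.INTER_CUBIC))"
```

```text
[530.556 -91.8    61.133] 27.532650750834474 [ 5.743 -1.89  -3.021] 12.4
yaw -0.47854630285168476
t 12.85 pos [530.57 -91.8   61.09] F [ 5.54 -2.84 -3.16] along 6.23 0.12 ext 39.4
```

View pics/Z8.png

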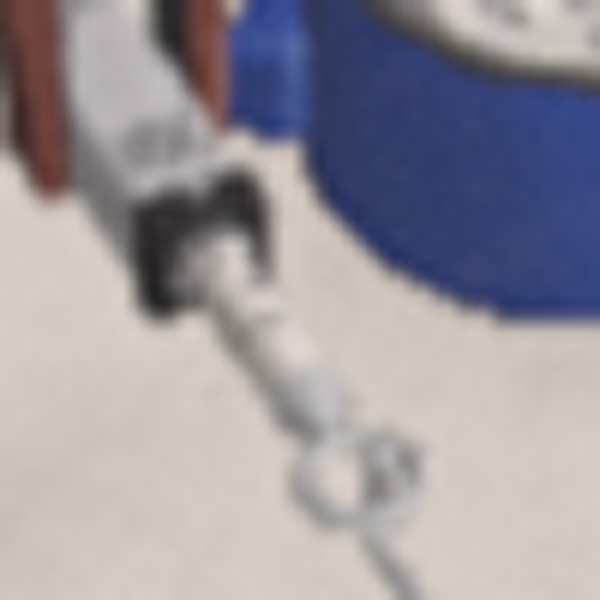

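Run:
```python
from h import *
import cv2
np.set_printoptions(precision=1,suppress=True)
s=cv2.imread("pics/S8.png")
u=np.array([.8877,-.4604,0]);c=np.array([530.2,-91.8,70.3])
z=lambda p:((p-[300,245]+.5)*12)
g=cv2.cvtColor(s,cv2.COLOR_BGR2GRAY).astype(np.float32)
im=cv2.imread("pics/Z8.png")
for d in (-40,0,56.5,66.5,76.5,86.5,93+39.4):
    p=proj("side",c+d*u);print(d,p,z(p));cv2.circle(im,tuple(int(v) for v in z(p)),4,(0,0,255),-1)
n=np.array([-u[1],u[0],0])
for nm,off in(("axis",0*n),("top",np.array([0,0,7.4])),("topcam",np.array([0,0,6.])-4.5*np.array([.46,.888,0]))):
    L=[]
    for d in np.arange(46,100,1.5):
        p=proj("side",c+d*u+off);L.append(cv2.getRectSubPix(g,(1,1),(float(p[0]),float(p[1])))[0,0])
    print(nm,np.array(L).astype(int))
cv2.imwrite("pics/Z8b.png",im)
```

```text
-40 [303.  245.6] [42.5 13.6]
0 [308.8 253.9] [111.4 113.3]
56.5 [317.4 266.4] [214.4 262.4]
66.5 [318.9 268.7] [233.4 289.9]
76.5 [320.6 271. ] [252.6 317.7]
86.5 [322.2 273.3] [272.1 345.9]
132.4 [329.9 284.5] [364.6 479.8]
axis [ 81  94 109 125 139 150 159 164 170 176 181 185 186 186 186 184 183 185
 187 181 174 169 168 169 173 178 185 186 186 188 188 187 185 182 178 174]
top [ 65  63  63  65  74  88 104 122 142 164 178 183 190 197 204 201 195 190
 185 185 187 194 197 201 200 190 180 178 185 193 200 205 208 209 211 212]
topcam [ 51  52  55  60  69  84  98 111 125 139 148 151 154 157 162 167 170 170
 170 169 168 168 167 165 163 158 153 153 157 162 166 168 170 170 170 171]
```

View pics/Z8b.png

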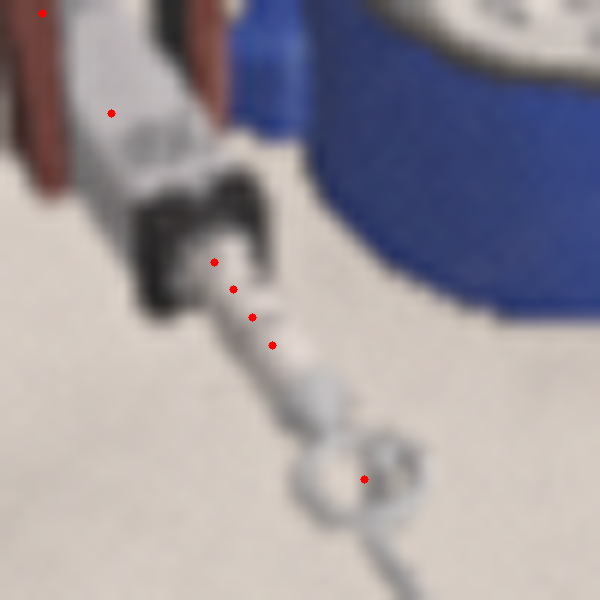

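```bash
cat > strip.py <<'E'
import sys
from h import *
from workcell import *
import cv2
np.set_printoptions(precision=1,suppress=True,linewidth=150)
o=ctrl.get_obs();N=int(sys.argv[2])
A=np.mean([get_image("side").astype(np.float32) for _ in range(N)],0)
np.save(f"A{sys.argv[1]}.npy",A)
z=cv2.resize(A[245:295,300:350],(700,700),interpolation=cv2.INTER_LANCZOS4)
b=cv2.GaussianBlur(z,(0,0),9);z=np.clip(z+1.8*(z-b),0,255).astype(np.uint8)
cv2.imwrite(f"pics/A{sys.argv[1]}.png",z)
E
python3 strip.py 8 16
```

```text
(no output)
```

View pics/A8.png

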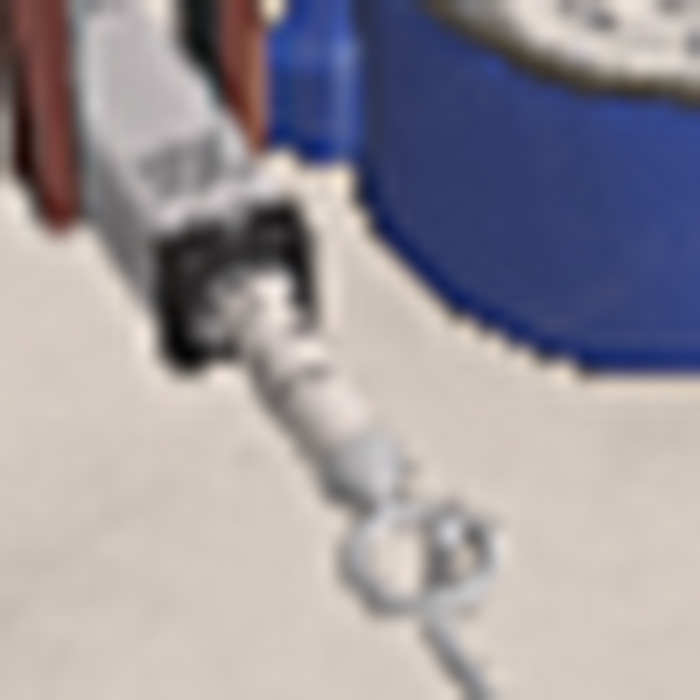

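Run:
```python
from h import *
import cv2
u=np.array([.8877,-.4604,0]);n=np.array([.46,.888,0])
np.set_printoptions(linewidth=220)
T={5:(573.78,-114.41,60.6),6:(556.47,-105.33,61.0),7:(538.93,-96.2,61.1),8:(530.57,-91.8,61.1)}
out=[]
ds=np.arange(44,112,1.)
print(ds[::2].astype(int))
for k in T:
    g=cv2.imread(f"pics/S{k}.png").astype(np.float32) if k<8 else np.load("A8.npy")
    c=np.array(T[k])+[-.4,0,9.2]
    W=np.arange(-14,14.1,1.)
    mx=[];my=[]
    # lateral across image using n and z mix: surface offset direction facing the camera sideways
    side=np.cross(u,[.486,-.62,.615]);side/=np.linalg.norm(side)
    for w in W:
        pts=np.array([proj("side",c+d*u+w*side) for d in ds]);mx.append(pts[:,0]);my.append(pts[:,1])
    st=cv2.remap(g,np.float32(mx),np.float32(my),cv2.INTER_CUBIC)
    gg=st.mean(2)
    print(k,gg[11:18].mean(0)[::2].astype(int))
    out.append(cv2.resize(np.clip(st,0,255).astype(np.uint8),(780,140),interpolation=cv2.INTER_CUBIC));out.append(np.zeros((5,780,3),np.uint8))
im=np.vstack(out);x=int((56.5-44+.5)/68*780);cv2.line(im,(x,0),(x,579),(0,0,255),1)
cv2.imwrite("pics/strips.png",im)
```

```text
[ 44  46  48  50  52  54  56  58  60  62  64  66  68  70  72  74  76  78  80  82  84  86  88  90  92  94  96  98 100 102 104 106 108 110]
5 [ 65  91 126 157 176 185 185 179 171 167 168 171 171 171 169 168 168 171 174 168 157 147 142 146 158 171 183 190 188 183 183 184 183 185]
6 [ 64  93 131 163 179 185 187 187 188 187 186 183 176 169 167 168 170 171 170 169 168 169 175 184 187 185 184 184 182 172 158 145 143 155]
7 [ 64  91 127 159 179 186 182 171 164 169 176 173 162 158 166 176 183 185 185 186 185 183 176 170 168 170 171 172 172 170 169 173 183 190]
8 [ 62  79  99 120 141 159 165 169 177 183 184 180 177 177 181 182 173 162 161 169 178 184 186 187 186 184 179 172 168 169 171 171 172 172]
```

View pics/strips.png

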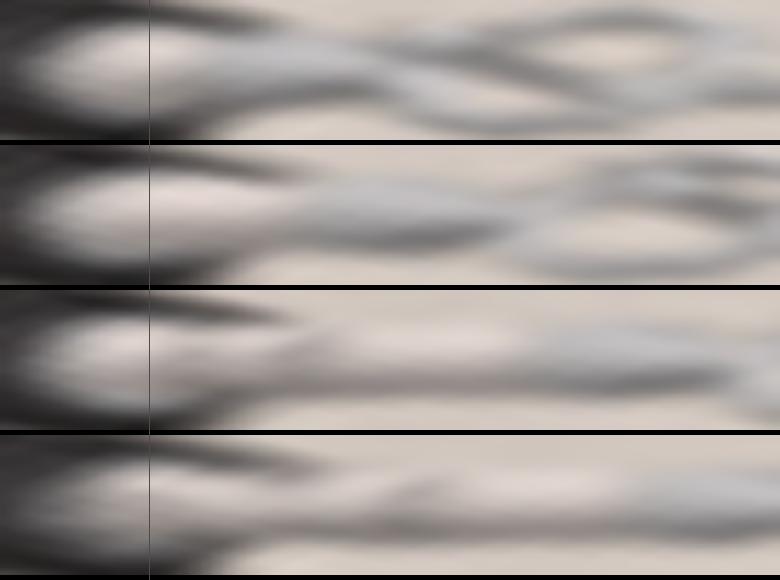

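```bash
python3 f.py; python3 -c "
from workcell import ctrl;print(ctrl.get_obs()['width']);print(ctrl.close_job())"
```

```text
t 14.05 pos [530.56 -91.85  61.1 ] F [ 5.42 -2.66 -2.71] along 6.04 0.4 ext 37.8
27.856613556490693
the job is handed in; nothing more can be done
None
```

I picked up the stout balance, lowered its ring over the upturned hook and drew it back along the tube axis. I handed the job in at about 14 s, still gripping the balance with the rod drawn out about 40 mm. That is where the broad band should stand in the mouth.

**Extension:** The last checks agree to within a few millimetres but not exactly.
- **Arm travel after the slack was taken up:** about 39–41 mm.
- **Wrist force:** 6.2 N, then 6.0 N just before closing. That reads as 39 and 38 mm by the spring rate, with about 2 mm of noise and zero drift. At the band it should be 6.3 N.
- **Picture comparison:** a dark strip of roughly 2.5 mm newly shows at the mouth, which fits about 40 mm. The spacing of the thin rings gives about 41 mm.
- **Ring position in the picture:** a rough estimate gave about 38 mm.

**Level and in line:** The rod followed the predicted level line in the side view to about 1 mm. Jaw yaw was -0.478 rad against -0.48 measured for the stand. The wrist also read 1.5 N or so of extra downward force, probably from the hook's lean.

**Limits of the checks:** The broad band itself was too blurred to see as a sharp edge, and the arm hid the mouth from the top camera. The slim balance and the other things were not deliberately touched, but I did not compare their positions before and after.

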